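Clip the sensor onto the board under test

TASK

Take the yellow sensor clip off its parking bar by squeezing its handles, and clip it onto the upper edge of the leaning circuit board, directly above the red marker and in line with the board's lean, pushed fully home so that its sprung probe is pressed in. Let go and leave it gripping the board by itself; do not push the board holder's lean or its red marker out of place, and leave the blue spare clip and the flux bottle as they are.

Things in the scene. Friction and masses are not known exactly. Their poses are not given: they have to be found in the camera images.
- clip: Yellow sprung sensor clip like a large clothes-peg, 117 mm tall, 28 wide, 100-160 g, white pod between its handles; starts upright on the bar, jaws down. Origin: middle of its throat, where an edge rests when fully home (two hard flat stops, the sprung probe between them). x: along the gripped edge; y: opening direction; z: from throat to handles. Handles are 26 mm wide plates, z = 14 to 69 mm.
- clip_grip (a point): Where to put the TCP to squeeze the yellow clip: on its centre line, 63 mm above its origin along its z; axes as the clip's. Handles spread upward, 56 mm over their tops. Close along y, asking 25 mm opening with about 20 N (10 N only just squeezes it): the handles stop hard when parallel, 34 mm over all, and are then held firmly. Squeezing also lets the clip sink some 4 mm in the hand.
- clip_pads (a point): Point midway between the yellow jaw pads, 35 mm below the clip's origin along its z; axes as the clip's. Pads 28 mm wide, 26 tall; jaw tips 48 mm below the origin, over 20 mm apart when squeezed; released they close flat on a 6 mm plate with 9 N. Letting go, the handle tops spread and drop some 4 mm: a hand held still lifts the clip off its stops, so follow down, pressing lightly, while opening.
- clip_jaw (a joint): Angle (rad) of each yellow jaw: 0 = gripping a 6 mm plate, 0.18 = squeezed fully open, -0.05 = closed on nothing. Both jaws move alike.
- clip_probe (a joint): Travel (m) of the gold probe in the yellow clip's throat: 0 = out, its foot 6 mm below the stops; 0.006 = pressed in as by an edge that is fully home. Very soft spring, 0.1 to 0.5 N.
- spare: Blue spare clip of the same build and axes, on the same bar about 110 mm from the yellow one (ends vary). It stays there.
- bar: Parking bar fixed to the bench: a 6 mm thick upright steel plate, 200 mm long, top edge 75 mm up, on a black foot 110 x 220 x 12 mm. Origin: centre of the foot's underside; y along the bar, x across it. Parked clips' throats stand 6 mm above its edge.
- holder: Board holder fixed to the bench: grey base 130 x 250 mm, two posts, a tilting aluminium frame carrying the circuit board and the red marker. Origin: centre of the base's underside; y along the board. The frame turns about a line along y, 45 mm up, and leans to -x (towards the robot) by 0.15 to 0.45 rad. Its hinge is stiff and stays unless pushed hard.
- marker (a point): Centre line of the red forked tab (12 mm wide) on the frame's bottom rail, in the board's mid-plane, 20 mm above the frame's turning line. Place along the board varies. Axes of the leaning frame: x square to the board, y along it, z up in it. The board's edge is 85 to 110 mm from here along z; its height varies and is not measured: feel for it (6 N more than in free air is firmly home).
- guide_top (a point): Mid-point between the tops of the frame's two side guides (182 mm apart), in the board's mid-plane, 75 mm from the turning line; axes as the marker's. The board, a green flat plate 160 mm wide and 6 mm thick with a gold line along its straight top edge, stands 30 to 55 mm above this; its upper 50 mm are bare.
- flux: Amber flux bottle, 44 mm across, 85 mm tall, standing at the back between bar and holder. Origin: centre of its underside, z up.

How it is judged:
By the outcome, as a careful person would: the job done as asked, in the order asked, and still so for the second after the job is handed in, with the robot touching nothing.
It also fails if it takes over 45 s, if anything falls off the work surface, if the arm or the gripper's body presses on something with over 40 N, if the wrist force passes 120 N, or if a joint passes its speed limit or range.

ROBOT

A 7-joint arm with a two-finger parallel gripper is mounted at the origin on the work surface. World frame = base frame: x ahead of the robot, y to its left, z up, the work surface at z = 0. Lengths are in m, angles in rad, forces in N, time in s.
With the tool pointing down it reaches from about 0.4 to 0.85 m from the base axis. Payload 10.4 kg.
Tool frame: the origin (TCP) lies between the finger pads, 19 mm behind the fingertips; this is the grasp point; z points along the fingers, y is the line along which they close (so a half turn about z gives the same grasp; the last joint's range is limited). The gripper opens to 87 mm and grips with 3 to 60 N. Pads are 19 mm wide; open, the fingers measure 117 mm over their backs; the gripper's body (75 mm by 190 mm) begins 51 mm behind the grasp point.
Start: joints at [-1.136, 0.332, -0.065, 1.46, 0.022, 1.35, -0.088], TCP at [0.276, 0.561, 0.241] pointing down, gripper open.
Joint ranges: [-2.6, 2.6], [-0.5, 2.12], [-1.47, 1.34], [0.16, 2.42], [-1.27, 4.41], [0.06, 2.06], [-2.6, 2.6]. Speed limits (rad/s): [2.22, 2.22, 2.79, 2.79, 3.14, 3.14, 3.14].

INTERFACE

Orientations are given as a unit quaternion [x, y, z, w].
In Python, from bench import status, camera, order gives the robot as it stands.
- The arm moves only by the tool jog_arm, never from a script. Its argument "plan" is a list of rows, each a list of 7 numbers: the turn, a rotation vector about the tool's x, y, z in rad, then the shift along the tool's x, y, z in mm, then the opening, from -1 (shut) to 1 (fully open). A call has 1 to 12 rows; each row is the pose to reach, as a shift and turn from the pose commanded when the call began, along the tool's axes at that moment; what a row does not reach only later rows make up. A row lasts 1/10 s, in which the tool goes at most 50 mm and 8.59 degrees, less where a joint would pass 70% of its speed; a pose out of reach is approached as far as the arm can. A call with a gripper value outside its range is refused whole. The fingers move at their own pace and stop on an object; "squeeze" is the grip in N (left out, the last holds). Time passes only in rows, so rows that repeat a pose let the fingers close. It gives the time, the measured TCP pose, the force, the opening and the grip force at its end, in the units of the state.
- status.read_state(): the state, without advancing time (a new reading comes with each control period).
- camera(name): name is "side" or "top"; returns a dict with "image" (384x512x3 uint8, red, green, blue), "z_map" (384x512 float32, m along the optical axis (not along the pixel's ray), 0 where there is no reading), "fx", "fy", "cx", "cy" (pixels), "k1" (the pictures are not rectified: a ray, as slopes to the right and down, at radius r is drawn at 1 + k1 r^2 times it, then the intrinsics apply), "world_from_camera" (4x4, takes a point from camera to world coordinates). Camera axes: x right, y down, z forward; pixel columns grow to the right and rows downward; lengths in m; the calibration is good to about 2 mm. A picture is of the moment at which its call begins.
- order.close_job(): hands the job in; it is judged then, once.
The state is a dict: "time": time; "joint_positions": joint angles; "joint_vel": joint speeds; "joint_torque": joint torques, N m; "ee_pos": TCP position; "eef_rot": TCP orientation; "ft_force": force on the tool from outside, world axes, zero at the start; "torque": the same for the moment, N m; "width": finger opening in m; "grip_force": force on a finger pad.
Only numpy, scipy, OpenCV 4.12 (cv2) and the standard library are available. Lean on these libraries where they do the work, as an engineer would, in place of code of your own. Each camera call takes 0.05 s, during which the arm holds its last target. There are 200 camera calls.

## Working session

There is one attempt and no reset: what is moved stays moved. The work goes in short steps, Python scripts to look and compute and a tool call to move; the robot and the scene stay as the last step left them, time stands still between calls to the robot, and variables do not carry over. Pictures are saved under pics/ and viewed, at most 10 in all, crops included, and the job is handed in when it is done.

Besides the shell and the picture viewer there is one more tool, called by a JSON object that holds its "name" and its "arguments". jog_arm: Moves the arm, as the interface text tells. Its arguments: {"type":"object","properties":{"plan":{"type":"array"},"squeeze":{"type":"number"}},"required":["plan"]}

```bash
mkdir -p pics; ls
cat > h.py <<'E'
import numpy as np, cv2
from bench import status, camera, order
from scipy.spatial.transform import Rotation as R
def cloud(c):
    h,w=c["z_map"].shape
    v,u=np.mgrid[0:h,0:w]
    K=np.array([[c["fx"],0,c["cx"]],[0,c["fy"],c["cy"]],[0,0,1.]])
    p=np.stack([u,v],-1).reshape(-1,1,2).astype(np.float64)
    n=cv2.undistortPoints(p,K,np.array([c["k1"],0,0,0.])).reshape(h,w,2)
    z=c["z_map"]
    P=np.stack([n[...,0]*z,n[...,1]*z,z],-1)
    T=c["world_from_camera"]
    W=P@T[:3,:3].T+T[:3,3]; W[z==0]=np.nan
    return W
E
python3 - <<'E'
from h import *
s=status.read_state(); print(s)
for n in("side","top"):
    c=camera(n); cv2.imwrite(f"pics/{n}0.png",c["image"][...,::-1]); np.savez(f"{n}0.npz",**c)
    print(n,c["fx"],c["k1"],c["cx"],c["cy"],np.round(c["world_from_camera"],3).tolist(),(c["z_map"]==0).mean())
E
```

```text
pics
{'time': 0.0, 'joint_positions': array([-1.13555817,  0.33284665, -0.06469183,  1.46096998,  0.02157621,
        1.34989932, -0.08848182]), 'joint_vel': array([-0.0002799 , -0.00066701, -0.00232714,  0.00061237, -0.00103968,
       -0.00145293, -0.00150971]), 'joint_torque': array([-6.98119275e-04, -6.23236728e+01,  2.42525636e-02, -3.89907753e+01,
       -6.15328085e-02,  3.95387539e-02,  1.16516067e-04]), 'ee_pos': array([0.27609323, 0.56029438, 0.24045596]), 'eef_rot': array([ 2.26911814e-01,  9.73915047e-01, -7.00838521e-04, -1.38864749e-04]), 'ft_force': array([0.45259965, 0.00454782, 0.13468437]), 'torque': array([ 0.02065525, -0.05900612, -0.01703571]), 'grip_force': 0.0, 'width': 0.08694076181085895}
side 355.00748607079674 0.03388087433753208 248.75365541219705 192.17958511534266 [[-0.75, -0.494, 0.44, 0.277], [-0.662, 0.568, -0.49, 0.308], [-0.008, -0.658, -0.753, 0.683], [0.0, 0.0, 0.0, 1.0]] 0.0043487548828125
top 399.88621438531027 -0.022268108426630077 248.94212639594022 194.0658743962718 [[-0.008, -0.998, 0.059, 0.539], [-1.0, 0.008, 0.013, -0.072], [-0.014, -0.059, -0.998, 1.001], [0.0, 0.0, 0.0, 1.0]] 0.004150390625
```

View pics/side0.png

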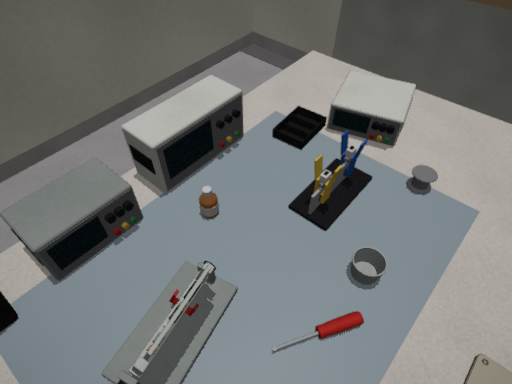

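View pics/top0.png

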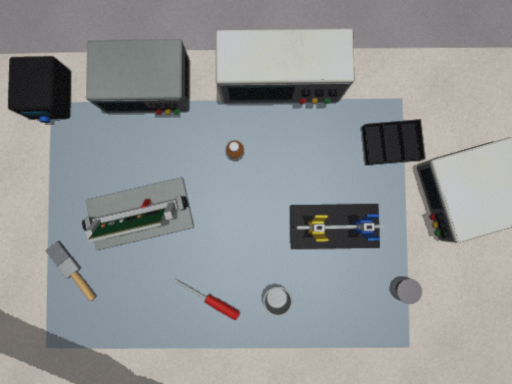

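The side view shows the yellow clip at (322,185) next to the blue one at (350,160), the holder at (175,320) and the flux bottle at (209,203). In the top view the yellow clip is at (318,228) and the board at (135,222), with red at (147,203).

Run:
```python
from h import *
L={n:dict(np.load(f"{n}0.npz")) for n in("side","top")}
a=L["top"]["image"][170:255,75:200]; b=L["side"]["image"][255:384,95:245]
c=L["top"]["image"][195:260,280:390]; d=L["side"]["image"][125:230,285:380]
rs=lambda i:cv2.resize(i,(400,300),interpolation=cv2.INTER_CUBIC)
o=np.vstack([np.hstack([rs(a),rs(b)]),np.hstack([rs(c),rs(d)])])
cv2.imwrite("pics/comp.png",o[...,::-1])
for n,c in L.items():
    W=cloud(c); hsv=cv2.cvtColor(c["image"],cv2.COLOR_RGB2HSV)
    H,S,V=[hsv[...,i].astype(int) for i in range(3)]
    inb=(W[...,0]>.3)&(W[...,0]<.75)&(abs(W[...,1])<.45)
    for k,m in dict(yel=(H>20)&(H<33)&(S>130)&(V>90),blue=(H>105)&(H<128)&(S>130),red=((H<6)|(H>174))&(S>150),green=(H>45)&(H<90)&(S>80)).items():
        m=m&inb&(W[...,2]>.03); P=W[m]
        if len(P): print(n,k,len(P),"mean",P.mean(0).round(4),"min",P.min(0).round(3),"max",P.max(0).round(3))
    # bar top
    m=inb&(W[...,2]>.06)&(W[...,2]<.082)&(S<60)&(W[...,1]<-.1)&(W[...,1]>-.4)&(W[...,0]>.35)&(W[...,0]<.55); P=W[m]
    if len(P)>10:
        vx,vy,x0,y0=cv2.fitLine(P[:,:2].astype(np.float32),cv2.DIST_HUBER,0,.01,.01).ravel(); print("bar",len(P),vx,vy,x0,y0,"z",np.median(P[:,2]),P.min(0),P.max(0))
    # black foot
    m=inb&(V<50)&(W[...,2]<.03)&(W[...,1]<-.05)&(W[...,1]>-.45)&(W[...,0]>.3)&(W[...,0]<.58)
    print("foot",cv2.minAreaRect((W[m][:,:2]*1000).astype(np.float32)))
```

```text
side yel 205 mean [ 0.5248 -0.2107  0.1207] min [ 0.49  -0.309  0.058] max [ 0.544 -0.198  0.152]
side blue 331 mean [ 0.5168 -0.3172  0.1001] min [ 0.49  -0.338  0.036] max [ 0.546 -0.308  0.151]
side red 116 mean [0.5538 0.1757 0.0545] min [ 0.322 -0.346  0.03 ] max [0.717 0.193 0.089]
side green 6 mean [0.5302 0.1743 0.1251] min [0.516 0.155 0.093] max [0.548 0.196 0.156]
bar 139 0.004526675 0.99998975 0.5149345 -0.23232856 z 0.07278093649667028 [ 0.50197231 -0.36811643  0.06002151] [ 0.52910837 -0.16731106  0.0814603 ]
foot ((463.1531677246094, -268.11370849609375), (329.7635803222656, 224.56666564941406), 87.88243865966797)
top yel 215 mean [ 0.5141 -0.212   0.1185] min [ 0.489 -0.226  0.055] max [ 0.542 -0.199  0.149]
top blue 261 mean [ 0.5169 -0.3198  0.1135] min [ 0.492 -0.337  0.038] max [ 0.543 -0.308  0.15 ]
top red 33 mean [0.5762 0.1837 0.0657] min [0.568 0.178 0.04 ] max [0.584 0.192 0.088]
top green 587 mean [0.5288 0.2075 0.1173] min [0.503 0.134 0.069] max [0.561 0.288 0.15 ]
bar 153 0.01987906 -0.9998024 0.5167366 -0.26719627 z 0.07414012775202472 [ 0.51270115 -0.36785716  0.0608856 ] [ 0.52255869 -0.16796831  0.07848614]
foot ((504.1293029785156, -306.26611328125), (310.8940124511719, 168.64549255371094), 67.58282470703125)
```

View pics/comp.png

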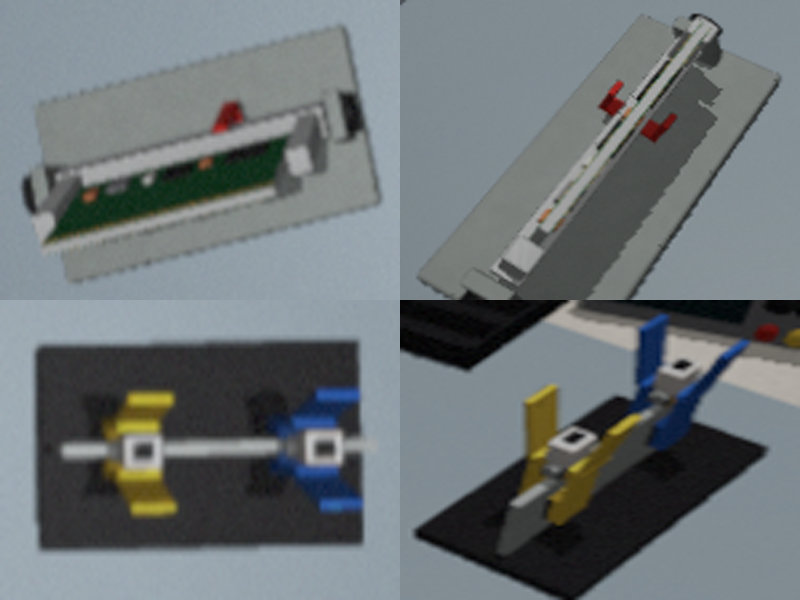

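The composite shows the clip straddling the bar with its handles opening across it (along world x). The board leans towards the robot, and the red fork shows on both sides of it. Now I'll fit the board plane, its edge, the marker and the bar yaw.

Run:
```python
from h import *
L={n:dict(np.load(f"{n}0.npz")) for n in("side","top")}
D={}
for n,c in L.items():
    W=cloud(c); hsv=cv2.cvtColor(c["image"],cv2.COLOR_RGB2HSV)
    H,S,V=[hsv[...,i].astype(int) for i in range(3)]
    reg=(W[...,0]>.42)&(W[...,0]<.68)&(W[...,1]>.05)&(W[...,1]<.36)
    D[n]=dict(W=W,H=H,S=S,V=V,reg=reg)
    # base outline: above bench slightly, low saturation
    print(n,"bench z",np.nanmedian(W[...,2][(W[...,0]>.35)&(W[...,0]<.45)&(abs(W[...,1])<.1)]))
    m=reg&(W[...,2]>.006)&(W[...,2]<.03)&(S<45); P=W[m]
    r=cv2.minAreaRect((P[:,:2]*1000).astype(np.float32)); print(" base",r,np.median(P[:,2]),len(P))
    m=(W[...,2]<.03)&(W[...,2]>.006)&(W[...,1]<-.13)&(W[...,1]>-.4)&(W[...,0]>.44)&(W[...,0]<.59); P=W[m]
    print(" foot",cv2.minAreaRect((P[:,:2]*1000).astype(np.float32)),np.median(P[:,2]),len(P))
    m=reg&((H<6)|(H>174))&(S>150)
    P=W[m]; print(" red",len(P)); 
    k,l,st,ce=cv2.connectedComponentsWithStats(m.astype(np.uint8))
    for i in range(1,k):
        if st[i,4]>5: Q=W[l==i]; print("   comp",st[i],Q.mean(0).round(4),Q.min(0).round(3),Q.max(0).round(3))
    if n=="top":
        m=reg&(H>45)&(H<90)&(S>80)&(W[...,2]>.06); P=W[m]
        for _ in range(4):
            ce=P.mean(0); u,s,vt=np.linalg.svd(P-ce); nn=vt[2]*np.sign(vt[2][0]); d=(P-ce)@nn; P=P[abs(d)<2.5*d.std()+1e-4]
        print(" plane n",nn,"c",ce,"rms",d.std(),len(P),"lean",np.arctan2(nn[2],np.hypot(nn[0],nn[1])),"yaw",np.arctan2(nn[1],nn[0]))
    # gold edge
    m=reg&(H>15)&(H<32)&(S>90)&(W[...,2]>.1); P=W[m]; print(" gold",len(P))
    if len(P)>8:
        f=cv2.fitLine(P.astype(np.float32),cv2.DIST_HUBER,0,.01,.01).ravel(); print(f,P.min(0),P.max(0))
    m=reg&(W[...,2]>.1);P=W[m]; print(" maxz",np.sort(P[:,2])[-10:])
```

```text
side bench z 0.002822749070328201
 base ((518.6981201171875, 202.76913452148438), (200.6945037841797, 273.4774169921875), 12.429616928100586) 0.015138001866119133 6658
 foot ((516.5792236328125, -275.297119140625), (111.27154541015625, 237.0874481201172), 0.7802351117134094) 0.0133421612485487 2188
 red 123
   comp [170 290   9  15  59] [0.5736 0.1873 0.0602] [0.565 0.179 0.038] [0.582 0.193 0.089]
   comp [186 304  13  12  64] [0.539  0.1793 0.0463] [0.525 0.169 0.025] [0.553 0.185 0.071]
 gold 4
 maxz [0.15756925 0.1575948  0.15762306 0.1577983  0.15781255 0.1578836
 0.15789119 0.1579648  0.15807939 0.1582082 ]
top bench z 0.0007271210847197285
 base ((554.9213256835938, 198.59576416015625), (250.23147583007812, 295.4281311035156), 3.8825347423553467) 0.013631711948006497 3067
 foot ((517.6367797851562, -257.74560546875), (243.3021697998047, 133.46084594726562), 88.29363250732422) 0.011327213123555113 3009
 red 33
   comp [142 200   8   7  33] [0.5762 0.1837 0.0657] [0.568 0.178 0.04 ] [0.584 0.192 0.088]
 plane n [0.91488649 0.18839157 0.35705927] c [0.52851839 0.20818402 0.11766623] rms 0.0006977715485302261 576 lean 0.36511773776020384 yaw 0.20307939206244988
 gold 15
[-0.22288881  0.9733022   0.05480331  0.51325077  0.22004175  0.15120816] [0.50086848 0.13907927 0.101009  ] [0.53180293 0.27438297 0.15428402]
 maxz [0.15686329 0.15694089 0.156952   0.15708002 0.15710926 0.15724129
 0.15779627 0.15785067 0.15865931 0.15889505]
```

Run:
```python
from h import *
L={n:dict(np.load(f"{n}0.npz")) for n in("side","top")}
yaw=.203;lean=.365
Rf=R.from_euler("ZY",[yaw,-lean]).as_matrix(); print(Rf.round(4))
yf=Rf[:,1]
for n,c in L.items():
    W=cloud(c); hsv=cv2.cvtColor(c["image"],cv2.COLOR_RGB2HSV)
    H,S,V=[hsv[...,i].astype(int) for i in range(3)]
    reg=(W[...,0]>.42)&(W[...,0]<.68)&(W[...,1]>.05)&(W[...,1]<.36)
    def comp(m,mn=5):
        k,l,st,ce=cv2.connectedComponentsWithStats(m.astype(np.uint8),connectivity=4); return [l==i for i in np.argsort(-st[:,4]) if st[i,4]>mn and m[l==i].all()]
    print(n,"S bench",S[(W[...,0]>.35)&(W[...,0]<.4)&(abs(W[...,1])<.1)].mean())
    m=reg&(S<40)&(W[...,2]<.03)
    for q in comp(m,150)[:3]:
        P=W[q]; r=cv2.minAreaRect((P[:,:2]*1000).astype(np.float32)); print(" base",np.round(r[0],1),np.round(r[1],1),r[2],"rad",np.radians(r[2]),q.sum(),np.median(P[:,2]))
    m=reg&((H<8)|(H>172))&(S>110)&(W[...,2]>.02)
    for q in comp(m):
        P=W[q]@Rf; print(" red",q.sum(),"yf 5..95",np.percentile(P[:,1],[2,10,50,90,98]).round(4),"z-f",np.percentile(P[:,2],[5,95]).round(4),"mean W",W[q].mean(0).round(4))
    m=(W[...,2]>.02)&(H>20)&(H<33)&(S>120)&(V>80)&(W[...,1]<-.17)&(W[...,1]>-.26)
    for q in comp(m):
        P=W[q]; print(" yel",q.sum(),np.percentile(P,[3,50,97],axis=0).round(4).tolist())
    if n=="top":
        m=reg&(H>45)&(H<90)&(S>80)&(W[...,2]>.06); P=W[m]@Rf; print(" green f",np.percentile(P,[1,50,99],axis=0).round(4).tolist())
        m=reg&(H>15)&(H<32)&(S>80)&(W[...,2]>.13); P=W[m]@Rf; print(" gold f",np.median(P,axis=0),len(P),np.polyfit(P[:,1],P[:,0],1),np.polyfit(P[:,1],P[:,2],1))
        m=reg&(W[...,2]>.10);P=W[m]@Rf; print(" top f",np.percentile(P[:,2],[90,95,98,99.5]))
        z=.075
        vx=(W[...,2]>.07)&(W[...,2]<.08)&(S<60)&(W[...,1]<-.165)&(W[...,1]>-.365)&(abs(W[...,0]-.516)<.01)
        P=W[vx]; print(" bar",np.polyfit(P[:,1],P[:,0],1),P[:,1].min(),P[:,1].max())
    m=(V<60)&(W[...,2]<.03)&(W[...,1]<-.13)&(W[...,1]>-.4)&(W[...,0]>.44)&(W[...,0]<.59)
    q=comp(m,200)[0];P=W[q]; print(" foot",cv2.minAreaRect((P[:,:2]*1000).astype(np.float32)))
```

```text
[[ 0.9149 -0.2016 -0.3496]
 [ 0.1883  0.9795 -0.072 ]
 [ 0.3569  0.      0.9341]]
side S bench 28.05472440944882
 base [550. 205.] [310.  259.9] 89.98625946044922 rad 1.570556509138735 16463 0.0034507154532581463
 red 72 yf 5..95 [0.0597 0.061  0.068  0.0706 0.0709] z-f [-0.1775 -0.1315] mean W [0.5394 0.1793 0.046 ]
 red 66 yf 5..95 [0.0605 0.0615 0.0681 0.0717 0.0719] z-f [-0.177  -0.1296] mean W [0.5737 0.1869 0.0597]
 yel 173 [[0.4903, -0.223, 0.043], [0.5021, -0.2037, 0.0837], [0.511, -0.1991, 0.1491]]
 yel 164 [[0.5268, -0.2231, 0.0687], [0.5355, -0.2091, 0.122], [0.5429, -0.1998, 0.149]]
 yel 21 [[0.8167, -0.2249, 0.0424], [0.8209, -0.2188, 0.0466], [0.8299, -0.2136, 0.0488]]
 foot ((516.40673828125, -267.46588134765625), (108.61859130859375, 220.56761169433594), 0.26020658016204834)
top S bench 31.262265293761356
 base [550.4 205.8] [309.3 259. ] 89.78443145751953 rad 1.5670339459648872 10373 0.0017840021017441199
 red 46 yf 5..95 [0.0586 0.0593 0.0634 0.0686 0.0708] z-f [-0.1785 -0.132 ] mean W [0.5767 0.1838 0.0623]
 yel 128 [[0.4889, -0.2253, 0.0584], [0.4983, -0.2124, 0.1187], [0.509, -0.2005, 0.1476]]
 yel 106 [[0.5241, -0.2242, 0.0608], [0.5333, -0.2108, 0.1164], [0.542, -0.1994, 0.148]]
 yel 26 [[0.8183, -0.2276, 0.0362], [0.8233, -0.2186, 0.0461], [0.8279, -0.2141, 0.0489]]
 green f [[0.5632, 0.0239, -0.1355], [0.5647, 0.0952, -0.0886], [0.5671, 0.1738, -0.0591]]
 gold f [ 0.56494844  0.0905022  -0.05375897] 21 [0.00359813 0.56452165] [ 0.07741148 -0.06280876]
 top f [-0.04954728 -0.04866499 -0.04773746 -0.04702853]
 bar [-0.01593963  0.51254078] -0.36467574477826914 -0.1679683062385715
 foot ((517.2099609375, -268.4948425292969), (105.29598236083984, 216.11415100097656), 0.680915117263794)
```

```bash
cat >> h.py <<'E'
yaw,lean=.203,.365
Rf=R.from_euler("ZY",[yaw,-lean]).as_matrix()
def tool(Rc):  # tool from clip-like frame (x' across = tool y, z' up = -tool z)
    y=Rc[:,0]; z=-Rc[:,2]; return np.stack([np.cross(y,z),y,z],1)
def go(p,Rt,show=True):
    s=status.read_state(); R0=R.from_quat(s["eef_rot"]).as_matrix()
    rv=R.from_matrix(R0.T@Rt).as_rotvec(); d=R0.T@(np.array(p)-s["ee_pos"])*1000
    print("turn",rv.round(3),"shift mm",d.round(1)); return rv,d
def st():
    s=status.read_state(); print("t",s["time"],"pos",s["ee_pos"].round(4),"F",s["ft_force"].round(2),"w",round(s["width"],4),"g",s["grip_force"])
    return s
E
python3 - <<'E'
from h import *
Rb=R.from_euler("Z",.01).as_matrix()
go([.5155,-.212,.26],tool(Rb))
E
```

```text
turn [-1.000e-03  1.000e-03  1.103e+00] shift mm [-556.1 -587.1  -18.7]
```

{"name": "jog_arm", "arguments": {"plan": [[0, 0, 1.103, -556, -587, -19, 1], [0, 0, 1.103, -556, -587, -19, 1], [0, 0, 1.103, -556, -587, -19, 1], [0, 0, 1.103, -556, -587, -19, 1], [0, 0, 1.103, -556, -587, -19, 1], [0, 0, 1.103, -556, -587, -19, 1], [0, 0, 1.103, -556, -587, -19, 1], [0, 0, 1.103, -556, -587, -19, 1], [0, 0, 1.103, -556, -587, -19, 1], [0, 0, 1.103, -556, -587, -19, 1], [0, 0, 1.103, -556, -587, -19, 1], [0, 0, 1.103, -556, -587, -19, 1]]}}

```text
time: 1.3
ee_pos: [0.4537, -0.0144, 0.2554]
eef_rot: [0.704, 0.711, 0.0, -0.0]
ft_force: [1.6, -0.3, -0.5]
width: 0.087
grip_force: 0.0
```

Run:
```python
from h import *
st();Rb=R.from_euler("Z",.01).as_matrix()
go([.5155,-.212,.24],tool(Rb))
```

```text
t 1.3 pos [ 0.4537 -0.0144  0.2554] F [ 1.64 -0.26 -0.49] w 0.087 g 0.0
turn [ 0.    -0.001  0.   ] shift mm [-198.3   59.8   15.3]
```

{"name": "jog_arm", "arguments": {"plan": [[0, 0, 0, -190, 58, 15, 1], [0, 0, 0, -190, 58, 15, 1], [0, 0, 0, -190, 58, 15, 1], [0, 0, 0, -190, 58, 15, 1], [0, 0, 0, -190, 58, 15, 1], [0, 0, 0, -190, 58, 15, 1], [0, 0, 0, -190, 58, 15, 1]]}}

```text
time: 2.0
ee_pos: [0.5136, -0.2006, 0.2401]
eef_rot: [0.703, 0.711, 0.0, -0.0]
ft_force: [-0.1, -0.1, -0.5]
width: 0.0869
grip_force: 0.0
```

Run:
```python
from h import *
st();Rb=R.from_euler("Z",.01).as_matrix()
go([.5155,-.212,.144],tool(Rb))
```

```text
t 2.0 pos [ 0.5136 -0.2006  0.2401] F [-0.1  -0.08 -0.51] w 0.0869 g 0.0
turn [-0.    -0.001  0.001] shift mm [-11.5   1.8  96.1]
```

{"name": "jog_arm", "arguments": {"plan": [[0, 0, 0, -11.5, 2, 30, 1], [0, 0, 0, -11.5, 2, 60, 1], [0, 0, 0, -11.5, 2, 85, 1], [0, 0, 0, -11.5, 2, 96, 1], [0, 0, 0, -11.5, 2, 96, 1], [0, 0, 0, -11.5, 2, 96, 1]]}}

```text
time: 2.6
ee_pos: [0.5164, -0.2127, 0.1455]
eef_rot: [0.703, 0.711, 0.001, 0.0]
ft_force: [0.1, -0.5, -0.0]
width: 0.0873
grip_force: 0.0
```

Run:
```python
from h import *
st()
o=[]
for n in("side","top"):
    c=camera(n); i=c["image"]; i=i[120:225,280:385] if n=="side" else i[180:265,265:370]
    o.append(cv2.resize(i,(400,400),interpolation=cv2.INTER_CUBIC))
cv2.imwrite("pics/g.png",np.hstack(o)[...,::-1])
```

```text
t 2.6 pos [ 0.5164 -0.2127  0.1455] F [ 0.13 -0.51 -0.04] w 0.0873 g 0.0
```

View pics/g.png

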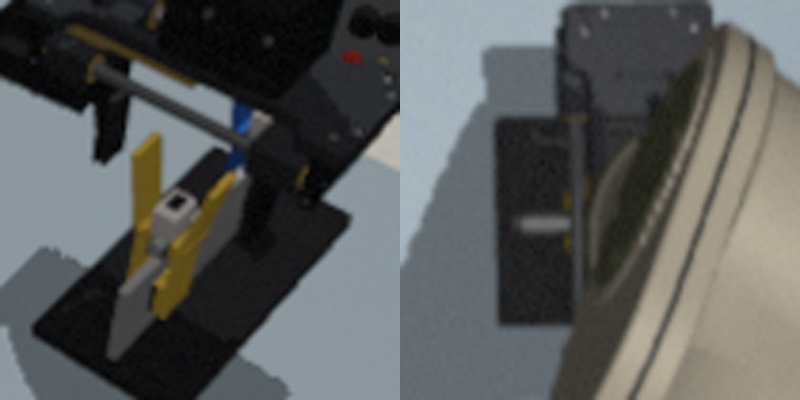

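The fingers straddle both handles in the side crop, with the left one at (105,150) and the right one at (262,190). I'll squeeze now.

{"name": "jog_arm", "arguments": {"plan": [[0, 0, 0, 0, 0, 1, -0.425], [0, 0, 0, 0, 0, 1, -0.425], [0, 0, 0, 0, 0, 1, -0.425], [0, 0, 0, 0, 0, 1, -0.425], [0, 0, 0, 0, 0, 1, -0.425], [0, 0, 0, 0, 0, 1, -0.425], [0, 0, 0, 0, 0, 1, -0.425], [0, 0, 0, 0, 0, 1, -0.425], [0, 0, 0, 0, 0, 1, -0.425], [0, 0, 0, 0, 0, 1, -0.425]], "squeeze": 20}}

```text
time: 3.7
ee_pos: [0.5157, -0.2131, 0.1432]
eef_rot: [0.704, 0.711, -0.0, -0.0]
ft_force: [-0.1, -0.5, -1.0]
width: 0.0337
grip_force: 20.0
```

Width is 34 mm, so the handles are fully squeezed. Lifting straight up.

{"name": "jog_arm", "arguments": {"plan": [[0, 0, 0, 0, 0, -10, -0.425], [0, 0, 0, 0, 0, -25, -0.425], [0, 0, 0, 0, 0, -45, -0.425], [0, 0, 0, 0, 0, -70, -0.425], [0, 0, 0, 0, 0, -100, -0.425], [0, 0, 0, 0, 0, -120, -0.425], [0, 0, 0, 0, 0, -120, -0.425], [0, 0, 0, 0, 0, -120, -0.425]]}}

```text
time: 4.5
ee_pos: [0.5159, -0.2133, 0.264]
eef_rot: [0.704, 0.711, 0.001, 0.0]
ft_force: [-0.6, -0.1, -1.4]
width: 0.0336
grip_force: 20.0
```

Run:
```python
from h import *
s=st()
c=camera("side");W=cloud(c);h=cv2.cvtColor(c["image"],cv2.COLOR_RGB2HSV);H,S,V=[h[...,i].astype(int) for i in range(3)]
m=(H>20)&(H<33)&(S>120)&(V>60)&(W[...,1]<-.15)&(W[...,1]>-.27)&(abs(W[...,0]-.516)<.06)
P=W[m]-s["ee_pos"]; print(m.sum(),np.percentile(P,[1,50,99],axis=0).round(4).tolist())
cv2.imwrite("pics/l.png",cv2.resize(c["image"][60:225,270:435],(500,500),interpolation=cv2.INTER_CUBIC)[...,::-1])
yf=Rf@[.562,.065,-.052]
print("edge target",yf)
go(Rf@[.562,.065,-.052+.067+.08],tool(Rf))
```

```text
t 4.5 pos [ 0.5159 -0.2133  0.264 ] F [-0.62 -0.07 -1.4 ] w 0.0336 g 19.99959466047585
592 [[-0.0226, -0.0119, -0.1062], [-0.0105, 0.0079, -0.05], [0.0202, 0.016, 0.0079]]
edge target [0.51927342 0.17324744 0.15203107]
turn [-0.364  0.035 -0.191] shift mm [376.2 -43.9 -26.1]
```

View pics/l.png

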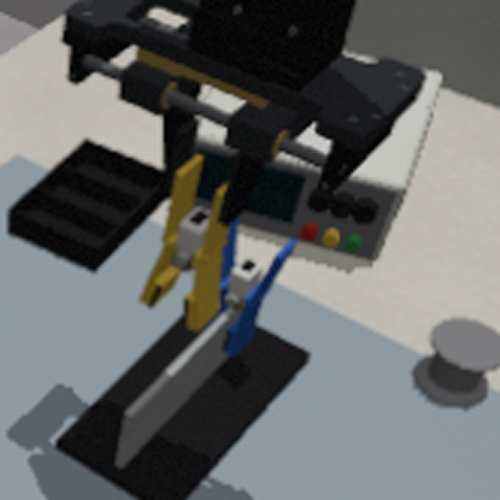

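The clip is held upright with its jaws open, clear of the bar, and the blue clip is undisturbed. Now swinging to the approach pose, 80 mm above the board edge along its lean.

{"name": "jog_arm", "arguments": {"plan": [[0, 0, 0, 50, -6, -30, -0.425], [-0.364, 0.035, -0.191, 375, -44, -26, -0.425], [-0.364, 0.035, -0.191, 375, -44, -26, -0.425], [-0.364, 0.035, -0.191, 375, -44, -26, -0.425], [-0.364, 0.035, -0.191, 375, -44, -26, -0.425], [-0.364, 0.035, -0.191, 375, -44, -26, -0.425], [-0.364, 0.035, -0.191, 375, -44, -26, -0.425], [-0.364, 0.035, -0.191, 375, -44, -26, -0.425], [-0.364, 0.035, -0.191, 375, -44, -26, -0.425], [-0.364, 0.035, -0.191, 375, -44, -26, -0.425], [-0.364, 0.035, -0.191, 375, -44, -26, -0.425], [-0.364, 0.035, -0.191, 375, -44, -26, -0.425]]}}

```text
time: 5.75
ee_pos: [0.4682, 0.16, 0.289]
eef_rot: [0.622, 0.762, 0.14, 0.115]
ft_force: [0.7, -0.0, -0.6]
width: 0.0335
grip_force: 20.0
```

Run:
```python
from h import *
s=st()
go(Rf@[.562,.0635,-.052+.067+.08],tool(Rf))
print("tcp f",Rf.T@s["ee_pos"])
for n in("side","top"):
    c=camera(n);W=cloud(c);h=cv2.cvtColor(c["image"],cv2.COLOR_RGB2HSV);H,S,V=[h[...,i].astype(int) for i in range(3)]
    m=(H>20)&(H<33)&(S>120)&(V>60)&(W[...,1]<.35)&(W[...,1]>.08)&(W[...,2]>.16)&(abs(W[...,0]-.48)<.09)
    if m.sum()>5: P=W[m]@Rf; print(n,m.sum(),np.percentile(P,[2,50,98],axis=0).round(4).tolist())
    cv2.imwrite(f"pics/a_{n}.png",c["image"][...,::-1])
a=cv2.imread("pics/a_side.png")[190:384,60:300]
cv2.imwrite("pics/a.png",cv2.resize(a,(720,582)))
```

```text
t 5.75 pos [0.4682 0.16   0.289 ] F [ 0.69 -0.03 -0.64] w 0.0335 g 19.999732960568508
turn [-0.     0.001 -0.002] shift mm [ 1.2  0.3 -0.2]
tcp f [0.56168029 0.06228841 0.09477069]
side 607 [[0.5389, 0.0508, -0.0093], [0.5709, 0.0727, 0.047], [0.5923, 0.0888, 0.1755]]
top 387 [[0.5461, 0.0275, -0.0133], [0.5795, 0.0514, 0.0277], [0.6049, 0.0721, 0.1751]]
```

View pics/a.png

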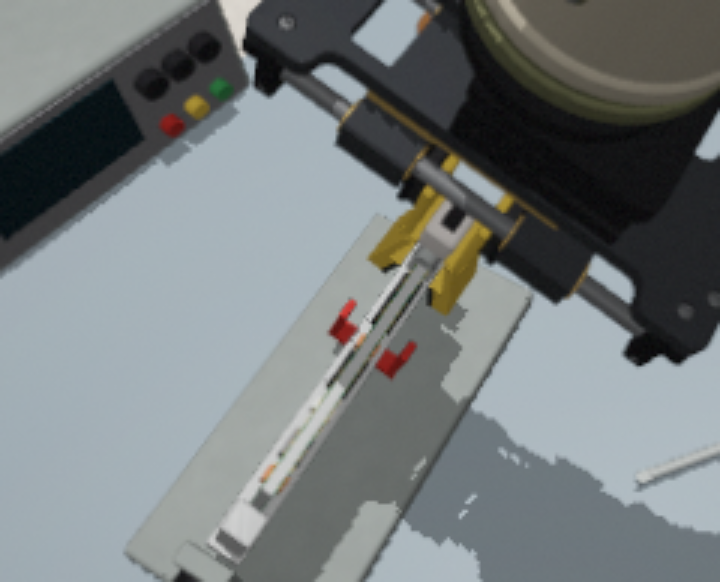

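The open jaws at (410,260) and (440,300) straddle the board line above the red fork at (345,320) and (395,358). I'll check the clip's offset in the hand in the frame axes.

Run:
```python
from h import *
for n in("side","top"):
    c=camera(n);W=cloud(c);h=cv2.cvtColor(c["image"],cv2.COLOR_RGB2HSV);H,S,V=[h[...,i].astype(int) for i in range(3)]
    F=W@Rf
    m=(H>20)&(H<33)&(S>140)&(V>60)&(abs(F[...,1]-.063)<.04)&(F[...,2]>-.04)&(F[...,2]<.1)&(abs(F[...,0]-.562)<.04)
    k,l,s,_=cv2.connectedComponentsWithStats(m.astype(np.uint8))
    for i in range(1,k):
        if s[i,4]>15:
            P=F[l==i]; print(n,s[i].tolist(),np.percentile(P,[2,50,98],axis=0).round(4).tolist())
            for a in np.arange(-.02,.1,.02):
                q=P[(P[:,2]>a)&(P[:,2]<a+.02)]
                if len(q)>8: print("   z",a.round(3),"x",np.percentile(q[:,0],[5,95]).round(4),"y",np.percentile(q[:,1],[3,97]).round(4),len(q))
```

```text
side [208, 242, 4, 6, 16] [[0.574, 0.0543, 0.0941], [0.5761, 0.0562, 0.0987], [0.5787, 0.0594, 0.0994]]
   z 0.08 x [0.5741 0.5786] y [0.0544 0.0594] 16
side [183, 253, 25, 27, 238] [[0.5713, 0.0506, -0.0073], [0.5762, 0.073, 0.0416], [0.585, 0.0748, 0.0983]]
   z -0.02 x [0.5768 0.5854] y [0.0527 0.0741] 26
   z 0.0 x [0.572  0.5837] y [0.0513 0.0744] 67
   z 0.02 x [0.5742 0.5804] y [0.0675 0.0749] 24
   z 0.04 x [0.571  0.5781] y [0.0507 0.0748] 67
   z 0.06 x [0.574  0.5783] y [0.0597 0.0746] 24
   z 0.08 x [0.5739 0.5783] y [0.0697 0.0747] 30
side [203, 264, 20, 31, 258] [[0.5386, 0.0504, -0.0101], [0.5471, 0.0729, 0.0305], [0.5529, 0.0747, 0.0988]]
   z -0.02 x [0.5384 0.5464] y [0.0502 0.074 ] 34
   z 0.0 x [0.5405 0.5524] y [0.0512 0.0743] 74
   z 0.02 x [0.5437 0.55  ] y [0.0563 0.0747] 30
   z 0.04 x [0.5457 0.5529] y [0.051  0.0746] 66
   z 0.06 x [0.5456 0.5501] y [0.0664 0.0745] 21
   z 0.08 x [0.5454 0.5498] y [0.0707 0.0749] 33
top [124, 223, 19, 23, 251] [[0.5758, 0.0455, -0.0125], [0.5807, 0.0555, 0.0193], [0.5866, 0.0713, 0.0742]]
   z -0.02 x [0.5812 0.5865] y [0.0454 0.0713] 52
   z 0.0 x [0.5781 0.5845] y [0.0455 0.0711] 76
   z 0.02 x [0.5777 0.5809] y [0.0459 0.0712] 62
   z 0.04 x [0.5755 0.5807] y [0.0472 0.067 ] 42
   z 0.06 x [0.5785 0.5882] y [0.0468 0.0566] 18
top [132, 240, 15, 27, 83] [[0.5443, 0.045, -0.0015], [0.5504, 0.0485, 0.0443], [0.5548, 0.0533, 0.0984]]
   z 0.0 x [0.546 0.554] y [0.045  0.0513] 23
   z 0.02 x [0.5493 0.5591] y [0.0444 0.0498] 10
   z 0.04 x [0.5499 0.5539] y [0.0463 0.0542] 19
   z 0.06 x [0.5494 0.5509] y [0.0479 0.0521] 12
   z 0.08 x [0.5426 0.551 ] y [0.0478 0.0527] 16
```

{"name": "jog_arm", "arguments": {"plan": [[0, 0, 0, 5, 0, 5, -0.425], [0, 0, 0, 5, 0, 15, -0.425], [0, 0, 0, 5, 0, 25, -0.425], [0, 0, 0, 5, 0, 35, -0.425], [0, 0, 0, 5, 0, 45, -0.425], [0, 0, 0, 5, 0, 55, -0.425], [0, 0, 0, 5, 0, 60, -0.425], [0, 0, 0, 5, 0, 60, -0.425], [0, 0, 0, 5, 0, 60, -0.425]]}}

```text
time: 6.85
ee_pos: [0.4881, 0.1706, 0.2335]
eef_rot: [0.621, 0.762, 0.141, 0.115]
ft_force: [0.7, 0.6, -1.3]
width: 0.0335
grip_force: 20.0
```

```bash
cat > meas.py <<'E'
from h import *
import sys
s=st(); print("tcp f",(Rf.T@s["ee_pos"]).round(4), "F along zf",(Rf.T@s["ft_force"]).round(2)); go(Rf@[.562,.067,Rf.T[2]@s["ee_pos"]],tool(Rf))
for n in("side","top"):
    c=camera(n);W=cloud(c);h=cv2.cvtColor(c["image"],cv2.COLOR_RGB2HSV);H,S,V=[h[...,i].astype(int) for i in range(3)]
    F=W@Rf; cv2.imwrite(f"pics/{sys.argv[1]}_{n}.png",c["image"][...,::-1])
    y=(H>20)&(H<33)&(S>140)&(V>60)&(F[...,2]>-.12)&(F[...,2]<.05)
    r=((H<8)|(H>172))&(S>110)&(F[...,2]>-.19)&(F[...,2]<-.12)
    for nm,m in(("yel",y),("red",r)):
        m=m&(abs(F[...,1]-.066)<.03)&(abs(F[...,0]-.562)<.04)
        k,l,q,_=cv2.connectedComponentsWithStats(m.astype(np.uint8))
        for i in range(1,k):
            if q[i,4]>12: P=F[l==i]; print(n,nm,q[i,4],"x",np.percentile(P[:,0],[2,98]).round(4),"y",np.percentile(P[:,1],[2,50,98]).round(4),"z",np.percentile(P[:,2],[2,98]).round(4))
E
python3 meas.py b
python3 - <<'E'
import cv2,numpy as np
a=cv2.imread("pics/b_side.png")[240:384,100:290]; b=cv2.imread("pics/b_top.png")[160:260,70:200]
f=lambda i:cv2.resize(i,(400,310),interpolation=cv2.INTER_CUBIC)
cv2.imwrite("pics/b.png",np.hstack([f(a),f(b)]))
E
```

```text
t 6.85 pos [0.4881 0.1706 0.2335] F [ 0.71  0.57 -1.29] w 0.0335 g 19.999857633506508
tcp f [0.562  0.0687 0.0352] F along zf [ 0.29  0.41 -1.49]
turn [0. 0. 0.] shift mm [-1.7 -0.   0. ]
side yel 17 x [0.574  0.5789] y [0.064  0.0679 0.0708] z [0.034  0.0416]
side yel 171 x [0.5714 0.5854] y [0.0577 0.079  0.0806] z [-0.0684  0.0323]
side yel 16 x [0.5456 0.5502] y [0.0645 0.0676 0.0704] z [0.028  0.0415]
side yel 183 x [0.5385 0.5529] y [0.0572 0.0788 0.0806] z [-0.0702  0.0336]
side red 60 x [0.5747 0.5862] y [0.0604 0.069  0.0719] z [-0.1783 -0.1306]
side red 62 x [0.5385 0.551 ] y [0.0593 0.0684 0.0709] z [-0.1803 -0.1305]
top yel 189 x [0.5729 0.5854] y [0.0516 0.062  0.0787] z [-0.0705  0.0045]
top yel 61 x [0.5469 0.5536] y [0.0515 0.0545 0.0585] z [-0.0615  0.038 ]
top red 46 x [0.5746 0.5869] y [0.059  0.0635 0.0704] z [-0.1798 -0.1317]
```

View pics/b.png

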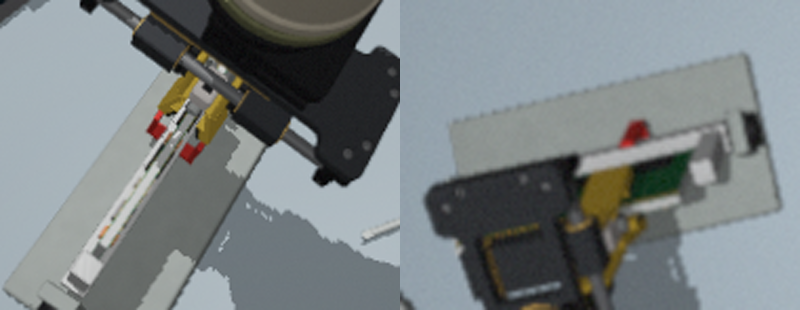

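The jaws straddle the board's edge in both crops and line up with the red fork, about 1 mm too far along +y. I'll correct that while easing down to feel for contact.

{"name": "jog_arm", "arguments": {"plan": [[0, 0, 0, -1, 0, 2, -0.425], [0, 0, 0, -1, 0, 4, -0.425], [0, 0, 0, -1, 0, 6, -0.425], [0, 0, 0, -1, 0, 8, -0.425], [0, 0, 0, -1, 0, 10, -0.425], [0, 0, 0, -1, 0, 12, -0.425], [0, 0, 0, -1, 0, 12, -0.425]]}}

```text
time: 7.65
ee_pos: [0.4924, 0.1704, 0.2218]
eef_rot: [0.621, 0.762, 0.14, 0.115]
ft_force: [-0.0, 0.5, -1.1]
width: 0.0333
grip_force: 20.0
```

```bash
python3 meas.py c | head -2
```

```text
t 7.65 pos [0.4924 0.1704 0.2218] F [-0.05  0.47 -1.07] w 0.0333 g 19.999885835977693
tcp f [0.5617 0.0676 0.0227] F along zf [-0.34  0.47 -1.01]
```

{"name": "jog_arm", "arguments": {"plan": [[0, 0, 0, 0, 0, 1, -0.425], [0, 0, 0, 0, 0, 2, -0.425], [0, 0, 0, 0, 0, 3, -0.425], [0, 0, 0, 0, 0, 4, -0.425], [0, 0, 0, 0, 0, 4, -0.425]]}}

```text
time: 8.25
ee_pos: [0.4939, 0.1707, 0.2183]
eef_rot: [0.621, 0.762, 0.141, 0.115]
ft_force: [-0.9, 0.3, -0.2]
width: 0.0335
grip_force: 20.0
```

{"name": "jog_arm", "arguments": {"plan": [[0, 0, 0, 0, 0, 1, -0.425], [0, 0, 0, 0, 0, 2, -0.425], [0, 0, 0, 0, 0, 2, -0.425]]}}

```text
time: 8.55
ee_pos: [0.4945, 0.1709, 0.2166]
eef_rot: [0.621, 0.762, 0.141, 0.115]
ft_force: [-1.0, -0.8, 1.1]
width: 0.0338
grip_force: 20.0
```

{"name": "jog_arm", "arguments": {"plan": [[0, 0, 0, 0, 0, 1, -0.425], [0, 0, 0, 0, 0, 1, -0.425]]}}

```text
time: 8.75
ee_pos: [0.4949, 0.1709, 0.2163]
eef_rot: [0.621, 0.762, 0.141, 0.115]
ft_force: [-7.5, -4.1, 9.1]
width: 0.0335
grip_force: 20.0
```

{"name": "jog_arm", "arguments": {"plan": [[0, 0, 0, 0, 0, 1, -0.425], [0, 0, 0, 0, 0, 1, -0.425]]}}

```text
time: 8.95
ee_pos: [0.4953, 0.171, 0.2161]
eef_rot: [0.621, 0.762, 0.141, 0.115]
ft_force: [-11.7, -4.8, 16.8]
width: 0.0337
grip_force: 20.0
```

Firm contact, slightly too hard, so I'll ease back 1 mm and check the force and the board's lean.

{"name": "jog_arm", "arguments": {"plan": [[0, 0, 0, 0, 0, -1, -0.425], [0, 0, 0, 0, 0, -1, -0.425]]}}

```text
time: 9.15
ee_pos: [0.495, 0.171, 0.2163]
eef_rot: [0.621, 0.762, 0.141, 0.115]
ft_force: [-5.9, -3.1, 7.7]
width: 0.034
grip_force: 20.0
```

```bash
cat > pl.py <<'E'
from h import *
def plane(c):
    W=cloud(c); h=cv2.cvtColor(c["image"],cv2.COLOR_RGB2HSV);H,S,V=[h[...,i].astype(int) for i in range(3)]
    P=W[(H>45)&(H<90)&(S>80)&(W[...,2]>.06)&(W[...,0]>.42)&(W[...,0]<.68)&(W[...,1]>.05)&(W[...,1]<.36)]
    F=P@Rf; print(len(P)); A=np.c_[F[:,1]-.09,F[:,2]+.09,np.ones(len(F))]; b=F[:,0]
    for _ in range(4):
        q=np.linalg.lstsq(A,b,rcond=None)[0]; k=abs(A@q-b)<.0015; A,b=A[k],b[k]
    print("xf vs (yf,zf,1):",q.round(4))
plane(dict(np.load("top0.npz"))); plane(camera("top"))
E
python3 pl.py; python3 meas.py d
```

```text
587
xf vs (yf,zf,1): [-1.000e-04 -1.000e-03  5.648e-01]
178
xf vs (yf,zf,1): [0.0023 0.0146 0.5653]
t 9.2 pos [0.495  0.171  0.2163] F [-5.73 -2.58  8.14] w 0.0331 g 20.00110714276161
tcp f [0.5623 0.0677 0.0167] F along zf [-2.83 -1.37  9.79]
turn [ 0.001 -0.    -0.   ] shift mm [-0.7 -0.3 -0. ]
side yel 16 x [0.5743 0.579 ] y [0.0624 0.0679 0.0715] z [0.0043 0.0236]
side yel 154 x [0.5713 0.585 ] y [0.0587 0.0781 0.0794] z [-0.0859  0.0125]
side yel 14 x [0.5459 0.5504] y [0.0655 0.0682 0.0711] z [0.02   0.0235]
side yel 171 x [0.5381 0.5531] y [0.0552 0.0774 0.0793] z [-0.089   0.0129]
side red 54 x [0.5747 0.586 ] y [0.0603 0.0697 0.0719] z [-0.1795 -0.1298]
side red 57 x [0.5389 0.5511] y [0.0595 0.0688 0.071 ] z [-0.1867 -0.132 ]
top yel 179 x [0.5718 0.5848] y [0.0504 0.061  0.0776] z [-0.0906 -0.0181]
top yel 46 x [0.5457 0.5559] y [0.0504 0.0533 0.0571] z [-0.0748  0.0178]
top red 46 x [0.5746 0.587 ] y [0.0591 0.0636 0.0703] z [-0.1803 -0.1311]
```

The clip is lined up with the marker in both views to within about 1 mm. Releasing gradually and following down.

{"name": "jog_arm", "arguments": {"plan": [[0, 0, 0, 0, 0, 0, -0.24], [0, 0, 0, 0, 0, 0.5, -0.17], [0, 0, 0, 0, 0, 1, -0.1], [0, 0, 0, 0, 0, 1.5, -0.03], [0, 0, 0, 0, 0, 2, 0.03]]}}

```text
time: 9.8
ee_pos: [0.4961, 0.1713, 0.2147]
eef_rot: [0.621, 0.762, 0.142, 0.115]
ft_force: [-2.7, -1.5, 7.6]
width: 0.0431
grip_force: 8.1
```

Good: still pressing at about 8 N while opening.

{"name": "jog_arm", "arguments": {"plan": [[0, 0, 0, 0, 0, 0.5, 0.08], [0, 0, 0, 0, 0, 1, 0.13], [0, 0, 0, 0, 0, 1.5, 0.18], [0, 0, 0, 0, 0, 2, 0.23]]}}

```text
time: 10.2
ee_pos: [0.4969, 0.1714, 0.2129]
eef_rot: [0.621, 0.762, 0.142, 0.115]
ft_force: [-3.5, -3.1, 7.9]
width: 0.0518
grip_force: 7.7
```

{"name": "jog_arm", "arguments": {"plan": [[0, 0, 0, 0, 0, 0.3, 0.28], [0, 0, 0, 0, 0, 0.6, 0.33], [0, 0, 0, 0, 0, 0.6, 0.4], [0, 0, 0, 0, 0, 0.6, 0.5], [0, 0, 0, 0, 0, 0.6, 0.7], [0, 0, 0, 0, 0, 0.6, 0.9], [0, 0, 0, 0, 0, 0.6, 0.9]]}}

```text
time: 10.9
ee_pos: [0.4965, 0.1713, 0.2112]
eef_rot: [0.621, 0.762, 0.141, 0.115]
ft_force: [0.6, -0.2, -0.4]
width: 0.0794
grip_force: 0.0
```

```bash
python3 meas.py e; python3 pl.py
```

```text
t 10.9 pos [0.4965 0.1713 0.2112] F [ 0.6  -0.18 -0.35] w 0.0794 g 0.0
tcp f [0.5619 0.0677 0.0114] F along zf [ 0.39 -0.29 -0.53]
turn [0. 0. 0.] shift mm [-0.7  0.1  0. ]
side yel 36 x [0.5734 0.5873] y [0.0538 0.065  0.0708] z [-0.0322  0.0198]
side yel 137 x [0.5666 0.5824] y [0.0661 0.0778 0.0798] z [-0.0879  0.0055]
side yel 44 x [0.5344 0.5505] y [0.0528 0.0645 0.0713] z [-0.033   0.0183]
side yel 139 x [0.5383 0.5558] y [0.0658 0.0775 0.0792] z [-0.0882  0.0037]
side red 66 x [0.5749 0.5862] y [0.0603 0.0683 0.072 ] z [-0.1791 -0.1291]
side red 72 x [0.5373 0.551 ] y [0.0566 0.0677 0.0709] z [-0.1889 -0.1303]
top yel 108 x [0.5683 0.5809] y [0.0504 0.0555 0.0737] z [-0.0955 -0.0125]
top yel 64 x [0.5406 0.5547] y [0.051  0.0546 0.0643] z [-0.0552  0.0096]
top yel 20 x [0.5359 0.5439] y [0.0644 0.0702 0.0751] z [-0.0126  0.018 ]
top red 45 x [0.5745 0.5871] y [0.0591 0.0633 0.0707] z [-0.1796 -0.1317]
587
xf vs (yf,zf,1): [-1.000e-04 -1.000e-03  5.648e-01]
138
xf vs (yf,zf,1): [-0.0038 -0.003   0.5648]
```

The clip has closed on the board and the lean is unchanged. Opening fully and retreating along the tool axis.

{"name": "jog_arm", "arguments": {"plan": [[0, 0, 0, 0, 0, 0, 1], [0, 0, 0, 0, 0, -10, 1], [0, 0, 0, 0, 0, -30, 1], [0, 0, 0, 0, 0, -60, 1], [0, 0, 0, 0, 0, -100, 1], [0, 0, 0, -50, 0, -130, 1], [0, 0, 0, -100, 0, -130, 1], [0, 0, 0, -150, 0, -130, 1], [0, 0, 0, -200, 0, -130, 1], [0, 0, 0, -200, 0, -130, 1], [0, 0, 0, -200, 0, -130, 1]]}}

```text
time: 12.15
ee_pos: [0.4913, -0.0354, 0.3334]
eef_rot: [0.622, 0.761, 0.141, 0.115]
ft_force: [-0.4, 1.2, 0.6]
width: 0.0868
grip_force: 0.0
```

```bash
python3 meas.py f; python3 pl.py
python3 - <<'E'
import cv2,numpy as np
a=cv2.imread("pics/f_side.png")[240:384,100:290]; b=cv2.imread("pics/f_top.png")[160:260,70:200]
f=lambda i:cv2.resize(i,(400,310),interpolation=cv2.INTER_CUBIC)
cv2.imwrite("pics/f.png",np.hstack([f(a),f(b)]))
E
```

```text
t 12.15 pos [ 0.4913 -0.0354  0.3334] F [-0.41  1.16  0.6 ] w 0.0868 g 0.0
tcp f [ 0.5619 -0.1337  0.1423] F along zf [0.06 1.22 0.62]
turn [ 0.001  0.    -0.003] shift mm [200.7  -0.5  -0. ]
side yel 295 x [0.5676 0.5871] y [0.0556 0.0716 0.0797] z [-0.0848  0.0196]
side yel 315 x [0.5342 0.5551] y [0.0543 0.0708 0.0791] z [-0.0845  0.0187]
side red 65 x [0.5748 0.5862] y [0.0602 0.0679 0.0717] z [-0.1778 -0.1303]
side red 71 x [0.5373 0.551 ] y [0.0571 0.0674 0.0708] z [-0.1847 -0.1302]
top yel 213 x [0.5643 0.589 ] y [0.0506 0.0622 0.0903] z [-0.0972  0.0184]
top yel 175 x [0.5356 0.5527] y [0.0512 0.0627 0.0756] z [-0.0465  0.0172]
top red 46 x [0.575  0.5867] y [0.0591 0.0633 0.0701] z [-0.18   -0.1321]
587
xf vs (yf,zf,1): [-1.000e-04 -1.000e-03  5.648e-01]
412
xf vs (yf,zf,1): [-0.0017 -0.0032  0.565 ]
```

View pics/f.png

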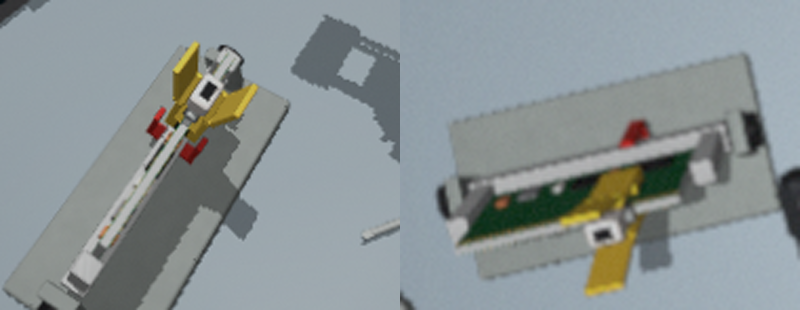

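The clip stands on the board by itself, in line with the red fork. The marker and lean are unchanged. One more check for fully home: the height of the handle tops above the edge should be 69 mm, against 75 mm when parked.

Run:
```python
from h import *
def f(c,n):
    W=cloud(c); h=cv2.cvtColor(c["image"],cv2.COLOR_RGB2HSV);H,S,V=[h[...,i].astype(int) for i in range(3)]
    return W,(H>20)&(H<33)&(S>130)&(V>80)
for n in("side","top"):
    c0=dict(np.load(f"{n}0.npz")); W,y=f(c0,n)
    P=W[y&(abs(W[...,0]-.516)<.04)&(W[...,1]<-.18)&(W[...,1]>-.24)]
    b=W[(abs(W[...,0]-.516)<.003)&(W[...,1]<-.235)&(W[...,1]>-.29)&(W[...,2]>.05)]
    t=np.percentile(P[:,2],[95,98,99.5]); e=np.percentile(b[:,2],[50,80,90,98])
    print(n,"parked top",t.round(4),"bar",e.round(4),len(b))
    F=W@Rf
    for lo,hi in((.02,.05),(.05,.08),(.08,.13)):
        b=F[(F[...,0]>.559)&(F[...,0]<.565)&(F[...,1]>lo)&(F[...,1]<hi)&(F[...,2]>-.075)]
        print("  edge",lo,np.percentile(b[:,2],[50,80,90,98]).round(4),len(b))
    for _ in range(3):
        W,y=f(camera(n),n);F=W@Rf
        P=F[y&(abs(F[...,0]-.562)<.04)&(abs(F[...,1]-.066)<.02)&(F[...,2]<.06)&(F[...,2]>-.1)]
        print("  now top",np.percentile(P[:,2],[95,98,99.5]).round(4))
```

```text
side parked top [0.1487 0.1494 0.1503] bar [0.0587 0.0678 0.0726 0.0774] 25
  edge 0.02 [-0.0482 -0.0478 -0.0473 -0.0463] 63
  edge 0.05 [-0.0485 -0.0478 -0.0471 -0.0466] 71
  edge 0.08 [-0.0478 -0.0469 -0.0465 -0.0456] 123
  now top [0.0186 0.0192 0.02  ]
  now top [0.0184 0.0189 0.0196]
  now top [0.0186 0.0193 0.0198]
top parked top [0.1474 0.148  0.1491] bar [0.0742 0.0755 0.0764 0.0779] 66
  edge 0.02 [-0.0524 -0.0494 -0.0487 -0.0481] 74
  edge 0.05 [-0.0537 -0.0494 -0.0485 -0.0478] 79
  edge 0.08 [-0.0504 -0.0491 -0.0483 -0.0474] 81
  now top [0.0168 0.0174 0.0183]
  now top [0.017  0.0181 0.0192]
  now top [0.0165 0.0174 0.0182]
```

The handle tops stand about 68 mm above the edge, so the clip is fully home. Handing in.

```bash
python3 -c "
from bench import order
print(order.close_job())"
```

```text
the job is handed in; nothing more can be done
None
```

The yellow clip now grips the board's upper edge by itself, directly above the red marker to within about 1 mm; it measures fully home, the board's lean and the marker are unchanged, I never touched the blue clip or the flux bottle, and the job is handed in at about 12.5 s.

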